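# Press the flanged bush home in the bearing housing

## Task

Take the larger of the two flanged brass bushes out of the wooden rack and press it, nose down, into the empty bore of the grey bearing housing until its shoulder sits flush on the housing's top face, like the bush in the finished housing beside it. Leave the thinner bush where it stands.

Things in the scene. Friction and masses are not known exactly. Their poses are not given: they have to be found in the camera images.
- bush_mid (a point): Larger flanged brass bush, upright in either socket of the rack. From below: barrel 30 mm wide, 26 long, its nose tapered over 8 mm to 18; flange 52 wide, 6 thick, its underside the shoulder; collar 36 wide, 24 tall with an 18 mm recess: grip here, fingertips just above the flange. Point: on the axis at mid-height, 28 mm above the nose, 2 above the shoulder, 28 below the top; z up. 0.1-0.2 kg.
- bush_thin_mid (a point): Thinner flanged brass bush, not to be used, in the other socket: 56 mm tall, barrel 20, flange 40, collar 26 mm wide. Point: on its axis at mid-height, z up. The rack, in front of the housings, is a fixed wooden block, 66 x 168 mm, 20 high, its two sockets 100 mm apart along its length, 34 wide, 12 deep; both bushes lift straight out.
- bore_mouth (a point): Centre of the empty bore's mouth, level with the flat top of its fixed grey housing behind the rack: a block 70 x 70 mm, 46 high, on a foot 98 mm long with four screws. z up out of the bore, which is 33 mm wide, blind, 34 deep. A like housing, 10 to 15 cm to its left or right, already has its bush fully home, the collar standing 30 mm above the block.
- ring_top (a point): Centre of the top of a stiff steel ring in the empty bore, 14 to 18 mm below the mouth at the start. The nose of the bush lands on it, so a bush merely put in stands 8 to 12 mm proud. The ring slides down under about 10 N, only as far as it is pushed, and does not spring back; the bush's shoulder meets the housing before the ring reaches its end.
There are look-alikes about, which are no part of the job. Leave any green look-alike of the part that bears bush_mid alone.

How it is judged (in metres and radians):
At the end, for the whole second after the job is handed in: The larger bush is in the bore, within 6 mm of its axis and 10 degrees of upright, its shoulder within 3 mm of the housing's top face (horizontal distance between bush_mid and bore_mouth below 0.006 m and z of bush_mid in the frame of bore_mouth below 0.005 m and angle between bush_mid's own z axis and vertical below 0.17 rad); the robot touches nothing.
It fails at once if the thinner bush is moved more than 30 mm (distance of bush_thin_mid from where it was at the start of the episode above 0.03 m).
It also fails if it takes over 35 s, if anything falls off the work surface, if the arm or the gripper's body presses on something with over 40 N, if the wrist force passes 120 N, or if a joint passes its speed limit or range.

## Robot

A 7-joint arm with a two-finger parallel gripper is mounted at the origin on a cart in front of the work surface, level with it; the furniture and walls round the work are solid. World frame = base frame: x ahead of the robot, y to its left, z up, the work surface at z = 0. Lengths are in m, angles in degrees, forces in N, time in s.
With the tool pointing down it reaches from about 0.425 to 0.875 m from the base axis. Payload 4.7 kg.
Tool frame: the origin (TCP) lies between the finger pads; the fingertips stand env.finger_overhang ahead of it and the grasp point (between the pads) lies 5 mm behind it (env.finger_overhang is the distance from the TCP to the fingertips, in m); z points along the fingers, y is the line along which they close (so a half turn about z gives the same grasp; the last joint's range is limited). The gripper opens to 87 mm and grips with 3 to 60 N. Pads are 19 mm wide; open, the fingers measure 117 mm over their backs; the gripper's body (75 mm by 190 mm) begins 51 mm behind the grasp point.
Start: joints at [74.949, 18.392, -4.016, 83.108, 1.295, 78.541, -3.26], TCP at [0.178, -0.625, 0.237] pointing down, gripper open.
Joint ranges: [-163.93, 163.93], [-17.29, 119.83], [-79.2, 71.16], [3.27, 140.29], [-89.18, 269.18], [5.43, 117.66], [-154.24, 154.24]. Speed limits (degrees/s): [147.25, 147.25, 180, 180, 180, 180, 180].

## Interface

Orientations are given as [roll, pitch, yaw] about the fixed x, y, z axes, in that order (R = Rz(yaw) Ry(pitch) Rx(roll)).
In Python, from cell import telemetry, eyes, env, models gives the robot as it stands. The module is installed in compiled form; this text tells all that it offers.
- The arm moves only by the tool drive_tool, never from a script. Its arguments are lists of equal length, an entry for each row: "angular": the turn, a rotation vector about the tool's x, y, z in rad, a list of three; "delta_pos": the shift along the tool's x, y, z in cm, a list of three; "gripper": the finger opening in cm, from 0 to 8.7. A call has 1 to 20 rows; each row shifts and turns the commanded pose from where the row before left it, along the tool's axes as they then stand; what a row does not reach is not made up. A row lasts 1/10 s, in which the tool goes at most 50 mm and 8.59 degrees, less where a joint would pass 70% of its speed; a pose out of reach is approached as far as the arm can. A call with a gripper value outside its range is refused whole. The fingers move at their own pace and stop on an object; "squeeze" is the grip in N (left out, the last holds). Time passes only in rows, so rows that do not move let the fingers close. It gives the time, the measured TCP pose, the force, the opening and the grip force at its end, in the units of the state.
- telemetry.get_obs(): the state, without advancing time (a new reading comes with each control period).
- eyes.read_camera(name): name is "side" or "top" or "wrist"; returns a dict with "pixels" (384x512x3 uint8, red, green, blue), "mtx" (3x3 intrinsics, pixels), "origin" and "orientation" of the camera in the world. Camera axes: x right, y down, z forward; pixel columns grow to the right and rows downward; lengths in m; the calibration is good to about 2 mm. The wrist camera is an equidistant fisheye: a pixel r from the principal point sees the ray r / f radians off the axis. A picture is of the moment at which its call begins. There is no depth.
- env.sign_off(): hands the job in; it is judged then, once.
Trained networks look in a picture, given as the dict that the camera call returned (one of the last four; its "shot" number tells which), for a name from the list of things; names that differ only in an ending like _2 or _b are one class to them, and where a whole thing is asked for, a point or a joint stands for the part that bears it (a point fixed in the world has none). Each returns a list of dicts, best first, with "p" (0 to 1); they miss things now and then, are a little off and sometimes report something else, mostly with a low value. They report only what shows in the picture. A call takes as long as a camera call. They do not tell look-alikes from the thing itself.
- models.search_frame(picture, target): "centre" ([column, row] in pixels, amid what is visible of it).
- models.cut_out(picture, target): "pixels" (384x512 bool, what is visible of it) and "centre" ([column, row] in pixels, amid what is visible of it).
The state is a dict: "time_s": time; "qpos": joint angles; "joint_velocities": joint speeds; "effort": joint torques, N m; "tool_pos": TCP position; "tool_rot": TCP orientation; "force": force on the tool from outside, world axes, zero at the start; "wrist_torque": the same for the moment, N m; "grip_width": finger opening in m; "grasp_force": force on a finger pad.
Only numpy, scipy, OpenCV 4.12 (cv2) and the standard library are available. Lean on these libraries where they do the work, as an engineer would, in place of code of your own. Each camera call takes 0.05 s, during which the arm holds its last target. There are 200 camera calls.

## Working session

There is one attempt and no reset: what is moved stays moved. The work goes in short steps, Python scripts to look and compute and a tool call to move; the robot and the scene stay as the last step left them, time stands still between calls to the robot, and variables do not carry over. Pictures are saved under pics/ and viewed, at most 10 in all, crops included, and the job is handed in when it is done.

Besides the shell and the picture viewer there is one more tool, called after "Request:" in YAML: its name, and indented under it one key for each argument. drive_tool: Moves the arm, as the interface text tells. Its arguments: {"type":"object","properties":{"angular":{"type":"array","items":{"type":"array","items":{"type":"number"}}},"delta_pos":{"type":"array","items":{"type":"array","items":{"type":"number"}}},"gripper":{"type":"array","items":{"type":"number"}},"squeeze":{"type":"number"}},"required":["angular","delta_pos","gripper"]}

```bash
mkdir -p pics; cat > h.py <<'E'
import numpy as np, cv2
from cell import telemetry, eyes, env, models
from scipy.spatial.transform import Rotation as R
def rot(o):
    o=np.array(o,float)
    return o if o.shape==(3,3) else (R.from_quat(o) if o.size==4 else R.from_euler('xyz',o,degrees=True)).as_matrix()
def ray(c,px,fish=False):
    K=np.array(c["mtx"]); a=(px[0]-K[0,2])/K[0,0]; b=(px[1]-K[1,2])/K[1,1]
    if fish:
        t=np.hypot(a,b); s=np.sinc(t/np.pi); d=np.array([a*s,b*s,np.cos(t)]) if t<1e-9 else np.array([a/t*np.sin(t),b/t*np.sin(t),np.cos(t)])
    else: d=np.array([a,b,1.])
    return np.array(c["origin"]), rot(c["orientation"])@d
def atz(c,px,z,fish=False):
    o,d=ray(c,px,fish); return o+d*(z-o[2])/d[2]
def proj(c,P,fish=False):
    K=np.array(c["mtx"]); v=rot(c["orientation"]).T@(np.array(P)-np.array(c["origin"]))
    if fish:
        r=np.hypot(v[0],v[1]); t=np.arctan2(r,v[2]); q=v[:2]/r*t
    else: q=v[:2]/v[2]
    return np.array([K[0,0]*q[0]+K[0,2],K[1,1]*q[1]+K[1,2]])
def tri(rs):
    A=np.zeros((3,3));b=np.zeros(3)
    for o,d in rs:
        d=d/np.linalg.norm(d);M=np.eye(3)-np.outer(d,d);A+=M;b+=M@o
    return np.linalg.solve(A,b)
def save(n,im): cv2.imwrite("pics/"+n,cv2.cvtColor(im,cv2.COLOR_RGB2BGR))
E
python3 - <<'E'
from h import *
print(telemetry.get_obs(), env.finger_overhang)
cs={n:eyes.read_camera(n) for n in("top","side")}
for n,c in cs.items():
    print(n,c["mtx"],c["origin"],c["orientation"])
    for t in("bush_mid","bush_thin_mid","bore_mouth","ring_top"):
        print(n,t,[(np.round(d["centre"],1),round(d["p"],2)) for d in models.search_frame(c,t)])
    save(n+"0.png",c["pixels"])
E
```

```text
{'time_s': 0.0, 'qpos': array([74.94919708, 18.43931934, -4.01598365, 83.17679653,  1.29491703,
       78.53959793, -3.26074952]), 'joint_velocities': array([-0.02110976, -0.07712918, -0.02885353, -0.10575723, -0.05632769,
        0.10706607, -0.06875161]), 'effort': array([ 4.71169369e-04, -4.91298938e+01, -4.03821375e-01, -3.12528920e+01,
       -6.40775403e-02,  4.35592909e-02,  1.48785712e-04]), 'tool_pos': array([ 0.17743346, -0.62475682,  0.235442  ]), 'tool_rot': array([-1.79889528e+02,  5.56841088e-03,  1.58602629e+01]), 'force': array([-0.53999051,  0.21738509, -0.10806149]), 'wrist_torque': array([ 0.02162145, -0.00891732, -0.08242702]), 'grasp_force': 0.0, 'grip_width': 0.08704537282345652} 0.014
top [[466.73834489   0.         257.44015624]
 [  0.         466.73834489 197.21416065]
 [  0.           0.           1.        ]] [0.47226005 0.07965129 0.908343  ] [-174.10672205   -0.32970997  -90.29736783]
top bush_mid [(array([320.3, 122.8]), 0.88), (array([267.8, 238. ]), 0.8)]
top bush_thin_mid [(array([218.6, 251.8]), 0.56)]
top bore_mouth [(array([193.5, 168.2]), 0.81)]
top ring_top [(array([191.7, 164.1]), 0.66)]
side [[396.05922412   0.         260.03910438]
 [  0.         396.05922412 196.34522536]
 [  0.           0.           1.        ]] [0.20917686 0.74013967 0.49186141] [-120.1669192     1.02178645 -152.99954613]
side bush_mid [(array([293.5, 203.2]), 0.84), (array([232.2, 170.1]), 0.72)]
side bush_thin_mid [(array([276.5, 230.2]), 0.64)]
side bore_mouth [(array([224.1, 241. ]), 0.6)]
side ring_top []
```

View pics/top0.png

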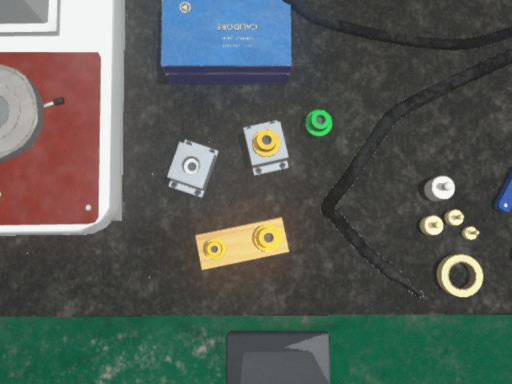

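View pics/side0.png

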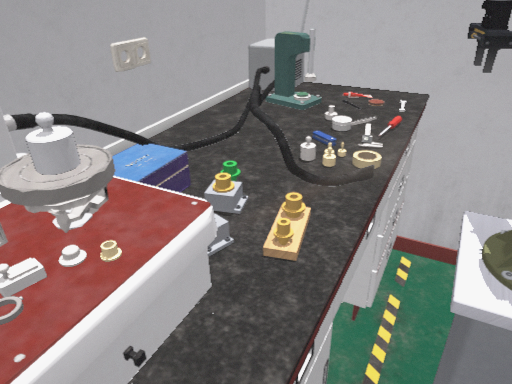

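Top view: the rack has the large bush at (268,238) and the thin bush at (215,250). The empty housing is at (192,167), the finished one at (267,142), and the green look-alike at (319,123). The side view agrees: large bush (293,203), thin bush (283,230), finished bush (223,183). The empty housing is partly hidden behind the white machine near (215,232).

Candidates for bush_mid are (268,238) in the rack, (267,142) in the finished housing and (319,123), which is green. The rack one fits, because it is brass, has the larger flange and stands in a socket. I'll confirm that in a crop.

```bash
python3 - <<'E'
from h import *
t=eyes.read_camera("top"); s=eyes.read_camera("side")
print("bush tri",tri([ray(t,(267.8,238)),ray(s,(293.5,203.2))]))
print("thin tri",tri([ray(t,(216,249)),ray(s,(284,230))]))
for n,px in(("bush",(267.8,238)),("thin",(216,249))): print(n,atz(t,px,.05))
print("housing mouth",atz(t,(192,166),.046),atz(t,(193.5,168.2),.046))
print("finished",atz(t,(266,142),.07), "green",atz(t,(319,123),.05))
print("machine corner tri", tri([ray(t,(104,224)),ray(s,(213,211))]))
for n in("bush_mid","bush_thin_mid","bore_mouth"):
    for d in models.cut_out(t,n):
        y,x=np.nonzero(d["pixels"]); print(n,d["p"],d["centre"],x.min(),x.max(),y.min(),y.max())
im=t["pixels"][110:280,150:340]; save("crop1.png",cv2.resize(im,None,fx=4,fy=3.5 if 0 else 3.5,interpolation=cv2.INTER_CUBIC) if 0 else cv2.resize(im,None,fx=3.5,fy=3.5,interpolation=cv2.INTER_CUBIC))
E
```

```text
bush tri [0.48557307 0.05550392 0.04594013]
thin tri [0.4657201  0.15102633 0.04162373]
bush [0.48560933 0.05565722 0.05      ]
thin [0.46606975 0.15045588 0.05      ]
housing mouth [0.62045189 0.19621963 0.046     ] [0.61627988 0.19338173 0.046     ]
finished [0.66017939 0.05820145 0.07      ] green [ 0.70064857 -0.04227944  0.05      ]
machine corner tri [0.50884056 0.31856932 0.16955628]
bush_mid 0.81 [265.6, 239.2] 255 281 224 251
bush_mid 0.66 [318.1, 122.5] 305 331 110 136
bush_thin_mid 0.92 [217.4, 251.7] 205 225 239 259
bore_mouth 0.96 [193.7, 169.0] 168 216 141 196
```

View pics/crop1.png

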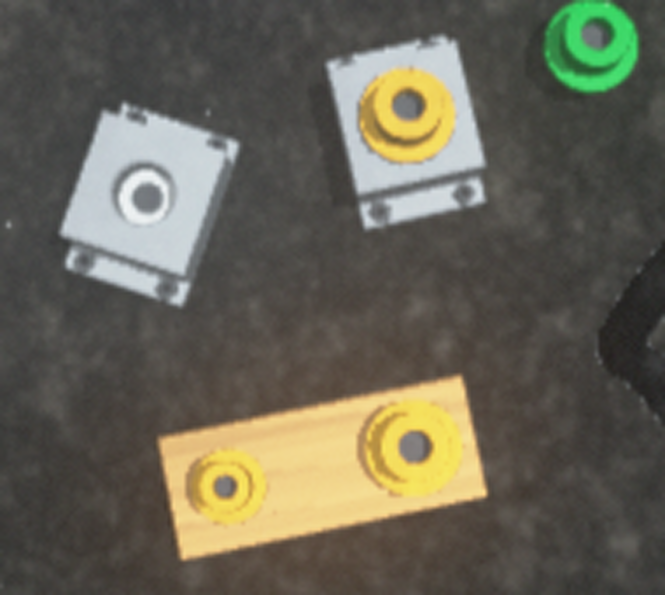

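```bash
python3 - <<'E'
from h import *
t=eyes.read_camera("top"); s=eyes.read_camera("side")
for px in((330,208),(395,112),(420,295),(470,75),(505,57)):
    for z in(0.02,.15): P=atz(t,px,z); print("hose",px,P.round(3),proj(s,P).round())
for px in((268,98),(296,107),(321,103),(308,95)): print("press base",atz(s,px,0).round(3))
for px in((290,36),): 
    o,d=ray(s,px); P=atz(s,(296,103),0); k=np.hypot(*(P-o)[:2])/np.hypot(*d[:2]); print("press top z~",o+d*k)
print("mouth",atz(t,(191.4,165.7),.046), "bush top",atz(t,(268.6,237.7),.064),"tin",atz(t,(214.3,248.9),.064))
print("machine edge",atz(t,(110,130),.17),atz(t,(123,150),.1))
E
```

```text
hose (330, 208) [ 0.543 -0.064  0.02 ] [291. 185.]
hose (330, 208) [ 0.532 -0.043  0.15 ] [293. 139.]
hose (395, 112) [ 0.73  -0.196  0.02 ] [250. 152.]
hose (395, 112) [ 0.692 -0.155  0.15 ] [253. 115.]
hose (420, 295) [ 0.378 -0.23   0.02 ] [373. 170.]
hose (420, 295) [ 0.392 -0.185  0.15 ] [369. 128.]
hose (470, 75) [ 0.804 -0.346  0.02 ] [251. 132.]
hose (470, 75) [ 0.756 -0.284  0.15 ] [255. 100.]
hose (505, 57) [ 0.841 -0.418  0.02 ] [252. 123.]
hose (505, 57) [ 0.787 -0.345  0.15 ] [255.  93.]
press base [ 0.953 -0.776  0.   ]
press base [ 0.795 -0.708  0.   ]
press base [ 0.721 -0.799  0.   ]
press base [ 0.812 -0.887  0.   ]
press top z~ [ 0.8430516  -0.74633425  0.25965293]
mouth [0.6210242  0.19734531 0.046     ] bush top [0.48592308 0.05460214 0.064     ] tin [0.46636533 0.15235536 0.064     ]
machine edge [0.65842313 0.31202242 0.17      ] [0.64013301 0.3102852  0.1       ]
```

The hose arches up to about z=0.2 beside the rack, so I'll lift and pull in first, then orbit over its low side.

Request:
drive_tool:
  angular:
    - [0,0,0]
    - [0,0,0]
    - [0,0,0]
    - [0,0,0]
    - [0,0,0]
    - [0,0,0]
  delta_pos:
    - [0,0,-3]
    - [0,-3.2,-3]
    - [0,-3.2,-3]
    - [0,-3.2,-2]
    - [0,-3.2,0]
    - [0,-3.2,0]
  gripper: [8.7,8.7,8.7,8.7,8.7,8.7]

```text
time_s: 1.45
tool_pos: [0.1337, -0.4705, 0.3477]
tool_rot: [179.9, 0.0, 15.9]
force: [-0.3, 0.8, 0.3]
grip_width: 0.0873
grasp_force: 0.0
```

Request:
drive_tool:
  angular:
    - [0,0,-0.0782]
    - [0,0,-0.0782]
    - [0,0,-0.0782]
    - [0,0,-0.0782]
    - [0,0,-0.0782]
    - [0,0,-0.0782]
    - [0,0,-0.0782]
    - [0,0,-0.0782]
    - [0,0,-0.0782]
    - [0,0,-0.0782]
    - [0,0,-0.0782]
    - [0,0,-0.0782]
    - [0,0,-0.0782]
    - [0,0,-0.0782]
    - [0,0,-0.0782]
    - [0,0,-0.0782]
    - [0,0,-0.0782]
    - [0,0,-0.0782]
    - [0,0,0]
    - [0,0,0]
  delta_pos:
    - [3.82,-0.15,0]
    - [3.82,-0.15,0]
    - [3.82,-0.15,0]
    - [3.82,-0.15,0]
    - [3.82,-0.15,0]
    - [3.82,-0.15,0]
    - [3.82,-0.15,0]
    - [3.82,-0.15,0]
    - [3.82,-0.15,0]
    - [3.82,-0.15,0]
    - [3.82,-0.15,0]
    - [3.82,-0.15,0]
    - [3.82,-0.15,0]
    - [3.82,-0.15,0]
    - [3.82,-0.15,0]
    - [3.82,-0.15,0]
    - [3.82,-0.15,0]
    - [3.82,-0.15,0]
    - [0,0,0]
    - [0,0,0]
  gripper: [8.7,8.7,8.7,8.7,8.7,8.7,8.7,8.7,8.7,8.7,8.7,8.7,8.7,8.7,8.7,8.7,8.7,8.7,8.7,8.7]

```text
time_s: 3.45
tool_pos: [0.4859, 0.0552, 0.3468]
tool_rot: [180.0, 0.1, 96.6]
force: [-0.4, 0.6, 0.4]
grip_width: 0.0868
grasp_force: 0.0
```

```bash
python3 - <<'E'
from h import *
w=eyes.read_camera("wrist"); print(w["mtx"],w["origin"],w["orientation"])
for n in("bush_mid","bush_thin_mid","bore_mouth","ring_top"):
    for d in models.search_frame(w,n): print(n,round(d["p"],2),np.round(d["centre"],1),atz(w,d["centre"],.046,True).round(4))
for P in((.4859,.0546,.064),(.621,.1973,.046)): print(proj(w,P,True))
save("w1.png",cv2.resize(w["pixels"],None,fx=1.56,fy=1.56))
t=eyes.read_camera("top"); save("t1.png",t["pixels"])
E
```

```text
[[297.31863964   0.         248.99743999]
 [  0.         297.31863964 191.30126314]
 [  0.           0.           1.        ]] [0.47745965 0.12431866 0.49402994] [ 1.65520116e+02 -5.67601408e-02  6.58478688e+00]
bush_mid 0.95 [367.8 228.3] [ 0.7009 -0.0323  0.046 ]
bush_mid 0.77 [252.5 160.5] [0.4909 0.0581 0.046 ]
bush_mid 0.21 [346.2  81.7] [0.6196 0.1994 0.046 ]
bush_thin_mid 0.69 [245.1  95.1] [0.4685 0.1553 0.046 ]
bore_mouth 0.63 [344.5  80.9] [0.6167 0.2001 0.046 ]
ring_top 0.69 [244.7  95. ] [0.4679 0.1554 0.046 ]
ring_top 0.53 [346.6  79.6] [0.6199 0.2028 0.046 ]
[248.97269269 164.29155981]
[346.87622589  83.14562134]
```

View pics/w1.png

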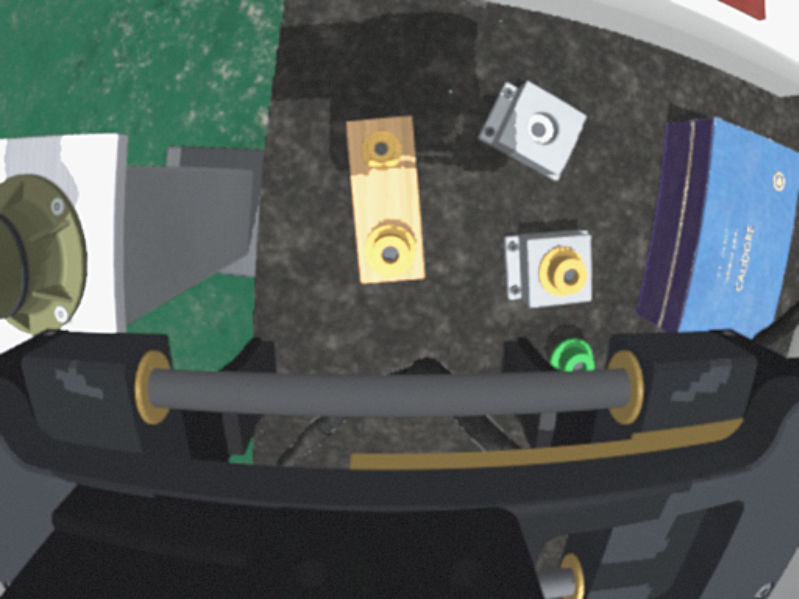

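The wrist view shows the large bush at about (250,162) native px, the thin bush at (244,95) and the empty bore at (346,81). All are within 2 px of my estimates. I'll descend halfway and refine.

Request:
drive_tool:
  angular:
    - [0,0,0]
    - [0,0,0]
    - [0,0,0]
    - [0,0,0]
    - [0,0,0]
    - [0,0,0]
  delta_pos:
    - [0,0,4.5]
    - [0,0,4.5]
    - [0,0,4.5]
    - [0,0,4.5]
    - [0,0,0]
    - [0,0,0]
  gripper: [8.7,8.7,8.7,8.7,8.7,8.7]

```text
time_s: 4.35
tool_pos: [0.4862, 0.0542, 0.1671]
tool_rot: [-180.0, -0.0, 96.5]
force: [0.8, 0.0, 0.8]
grip_width: 0.0872
grasp_force: 0.0
```

```bash
python3 - <<'E'
from h import *
w=eyes.read_camera("wrist"); o=telemetry.get_obs(); print(o["tool_pos"],o["tool_rot"])
im=w["pixels"]
for P in((.4859,.0546,.064),(.621,.1973,.046),(.4859,.0546,.04)): print(proj(w,P,True))
for n in("bush_mid","bore_mouth","ring_top"):
    for d in models.cut_out(w,n):
        y,x=np.nonzero(d["pixels"]); print(n,round(d["p"],2),np.round(d["centre"],1),x.min(),x.max(),y.min(),y.max())
save("w2.png",cv2.resize(im[60:260,180:440],None,fx=3,fy=3,interpolation=cv2.INTER_CUBIC))
np.save("w2.npy",im)
E
```

```text
[0.4874047  0.05444791 0.16854956] [ 1.79855813e+02 -2.12841056e-03  9.64743445e+01]
[249.11304266 196.53980404]
[402.98672064  65.78302006]
[249.10780661 189.85243458]
bush_mid 0.95 [251.8 188.7] 224 276 161 213
bore_mouth 0.79 [393.6  62.7] 337 440 18 116
ring_top 0.96 [400.2  64. ] 390 410 52 79
```

View pics/w2.png

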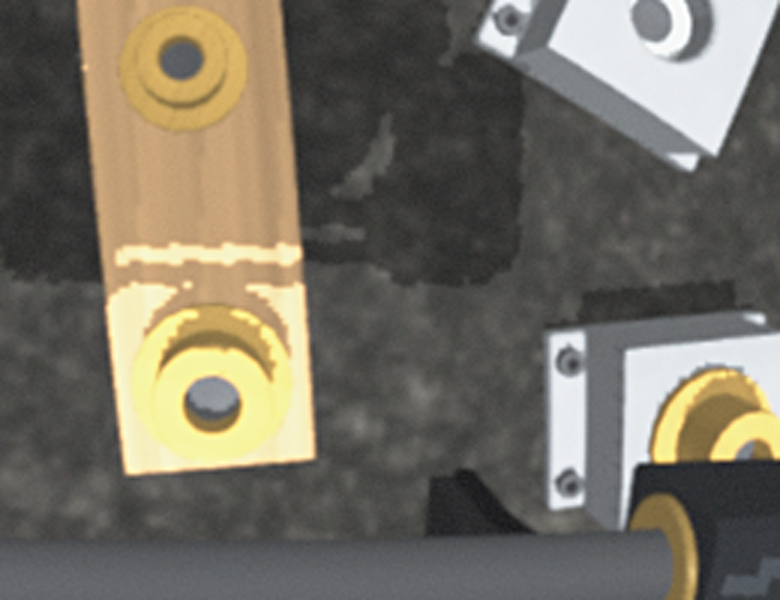

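```bash
python3 - <<'E'
from h import *
w=eyes.read_camera("wrist"); o=telemetry.get_obs(); print(o["tool_pos"],o["tool_rot"])
print(atz(w,(251,194.7),.064,True),atz(w,(250.3,187),.040,True),atz(w,(404,67),.046,True),atz(w,(244.3-3.5,80),.064,True))
E
```

```text
[0.48756904 0.05455631 0.16873285] [1.79783804e+02 5.52116968e-02 9.64951922e+01]
[0.48964471 0.05614202 0.064     ] [0.48911871 0.05723363 0.04      ] [0.6258941  0.19726438 0.046     ] [0.46994614 0.15365938 0.064     ]
```

Request:
drive_tool:
  angular:
    - [0,0,0]
    - [0,0,0]
    - [0,0,0]
    - [0,0,0]
    - [0,0,0]
    - [0,0,0]
  delta_pos:
    - [0.13,0.17,2]
    - [0,0,3]
    - [0,0,3]
    - [0,0,2]
    - [0,0,1]
    - [0,0,0]
  gripper: [8.7,8.7,8.7,8.7,8.7,8.7]

```text
time_s: 5.2
tool_pos: [0.4874, 0.0559, 0.0563]
tool_rot: [-179.9, -0.0, 96.5]
force: [-0.8, 1.0, 0.7]
grip_width: 0.087
grasp_force: 0.0
```

Request:
drive_tool:
  angular:
    - [0,0,0]
    - [0,0,0]
    - [0,0,0]
    - [0,0,0]
    - [0,0,0]
    - [0,0,0]
    - [0,0,0]
    - [0,0,0]
  delta_pos:
    - [0,0,0]
    - [0,0,0]
    - [0,0,0]
    - [0,0,0]
    - [0,0,0]
    - [0,0,0]
    - [0,0,0]
    - [0,0,0]
  gripper: [3,3,3,3,3,3,3,3]
  squeeze: 40

```text
time_s: 6.0
tool_pos: [0.4875, 0.056, 0.0565]
tool_rot: [-180.0, 0.0, 96.5]
force: [0.1, 0.2, 0.6]
grip_width: 0.0356
grasp_force: 40.0
```

Request:
drive_tool:
  angular:
    - [0,0,0]
    - [0,0,0]
    - [0,0,0]
    - [0,0,0]
    - [0,0,0]
    - [0,0,0]
    - [0,0,0]
    - [0,0,0]
    - [0,0,0]
    - [0,0,0]
    - [0,0,0]
    - [0,0,0]
  delta_pos:
    - [0,0,-1]
    - [0,0,-3]
    - [0,0,-3]
    - [0,0,-3]
    - [2.1,2.5,0]
    - [2.1,2.5,0]
    - [2.1,2.5,0]
    - [2.1,2.5,0]
    - [2.1,2.5,0]
    - [2.1,2.6,0]
    - [0,0,0]
    - [0,0,0]
  gripper: [3,3,3,3,3,3,3,3,3,3,3,3]

```text
time_s: 7.2
tool_pos: [0.6228, 0.1989, 0.1563]
tool_rot: [-179.9, -0.0, 96.6]
force: [-0.5, -0.2, -0.9]
grip_width: 0.0354
grasp_force: 40.0
```

```bash
python3 - <<'E'
from h import *
w=eyes.read_camera("wrist"); o=telemetry.get_obs(); print(o["tool_pos"],o["tool_rot"],o["grasp_force"])
T=np.array(o["tool_pos"])
for P in((.6215,.197,.046),(T[0],T[1],T[2]-.0485),(T[0],T[1],T[2]-.0225)): print(proj(w,P,True))
c=proj(w,(.6215,.197,.046),True).astype(int); x0,y0=max(c[0]-85,0),max(c[1]-65,0); print(x0,y0)
save("w3.png",cv2.resize(w["pixels"][y0:y0+140,x0:x0+180],None,fx=4,fy=4,interpolation=cv2.INTER_CUBIC))
t=eyes.read_camera("top"); save("t2.png",t["pixels"])
E
```

```text
[0.62276686 0.19777735 0.15640822] [-1.79931929e+02  3.35081640e-02  9.65154521e+01] 40.01412127632648
[247.73251732 196.6765198 ]
[249.21253565 219.36091861]
[249.20050028 233.6090607 ]
162 131
```

View pics/w3.png

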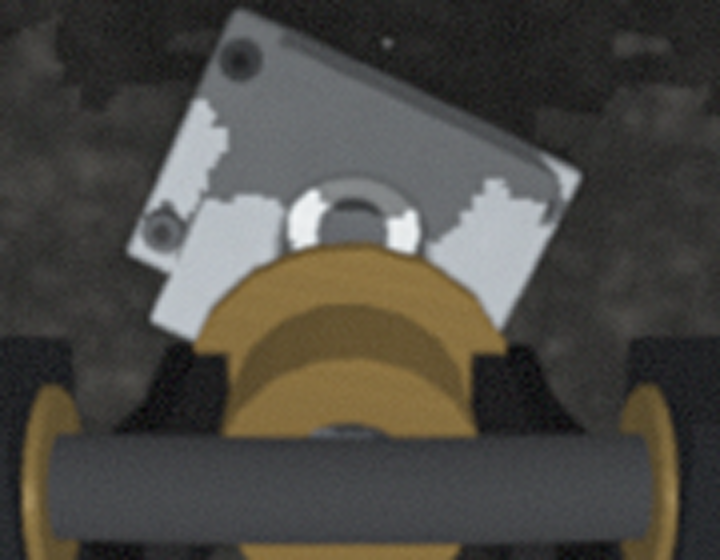

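```bash
python3 - <<'E'
from h import *
from scipy.optimize import least_squares
w=eyes.read_camera("wrist"); o=telemetry.get_obs(); T=np.array(o["tool_pos"]); print(T)
def fit(pts,z,r):
    P=np.array([atz(w,(p[0]/4+162,p[1]/4+131),z,True)[:2] for p in pts])
    s=least_squares(lambda c:np.hypot(*(P-c).T)-r,P.mean(0)-[0,.01]); return s.x,s.fun
print("mouth",fit([(353,177),(310,193),(398,193),(286,225),(424,228)],.046,.0165))
zs=T[2]-.0165
print("flange",fit([(353,244),(270,264),(430,262),(205,330),(495,330)],zs,.026))
E
```

```text
[0.62291579 0.19689915 0.15670344]
mouth (array([0.62378512, 0.19819701]), array([ 2.74517635e-04, -7.07547792e-05, -1.65699764e-04, -1.56483815e-04,
       -8.98379952e-05]))
flange (array([0.62281099, 0.1976433 ]), array([ 0.00047032,  0.00017891,  0.00038138, -0.0008509 , -0.00096145]))
```

Request:
drive_tool:
  angular:
    - [0,0,0]
    - [0,0,0]
    - [0,0,0]
    - [0,0,0]
    - [0,0,0]
    - [0,0,0]
    - [0,0,0]
  delta_pos:
    - [0.04,0.1,2]
    - [0,0,2]
    - [0,0,1]
    - [0,0,0.8]
    - [0,0,0.8]
    - [0,0,0.6]
    - [0,0,0]
  gripper: [3,3,3,3,3,3,3]
  squeeze: 55

```text
time_s: 8.05
tool_pos: [0.6239, 0.1986, 0.0839]
tool_rot: [-179.9, 0.0, 96.5]
force: [-0.6, 0.1, -0.4]
grip_width: 0.0352
grasp_force: 55.0
```

Request:
drive_tool:
  angular:
    - [0,0,0]
    - [0,0,0]
    - [0,0,0]
    - [0,0,0]
    - [0,0,0]
  delta_pos:
    - [0,0,0.2]
    - [0,0,0.2]
    - [0,0,0.2]
    - [0,0,0.2]
    - [0,0,0]
  gripper: [3,3,3,3,3]

```text
time_s: 8.55
tool_pos: [0.6244, 0.1989, 0.0773]
tool_rot: [180.0, 0.0, 96.5]
force: [-0.8, -0.8, 3.4]
grip_width: 0.0351
grasp_force: 55.0
```

Request:
drive_tool:
  angular:
    - [0,0,0]
    - [0,0,0]
    - [0,0,0]
    - [0,0,0]
    - [0,0,0]
  delta_pos:
    - [0,0,0.15]
    - [0,0,0.15]
    - [0,0,0.15]
    - [0,0,0.15]
    - [0,0,0]
  gripper: [3,3,3,3,3]

```text
time_s: 9.05
tool_pos: [0.6245, 0.199, 0.072]
tool_rot: [180.0, 0.0, 96.5]
force: [-1.5, -0.9, 7.3]
grip_width: 0.0347
grasp_force: 55.1
```

Request:
drive_tool:
  angular:
    - [0,0,0]
    - [0,0,0]
    - [0,0,0]
  delta_pos:
    - [0,0,0.1]
    - [0,0,0.1]
    - [0,0,0]
  gripper: [3,3,3]

```text
time_s: 9.35
tool_pos: [0.6245, 0.199, 0.0701]
tool_rot: [180.0, 0.0, 96.5]
force: [-3.7, -1.3, 8.4]
grip_width: 0.0348
grasp_force: 55.1
```

Request:
drive_tool:
  angular:
    - [0,0,0]
    - [0,0,0]
    - [0,0,0]
  delta_pos:
    - [0,0,0.1]
    - [0,0,0.1]
    - [0,0,0]
  gripper: [3,3,3]

```text
time_s: 9.65
tool_pos: [0.6245, 0.199, 0.0686]
tool_rot: [180.0, 0.0, 96.5]
force: [-5.2, -1.3, 10.9]
grip_width: 0.0351
grasp_force: 55.1
```

Request:
drive_tool:
  angular:
    - [0,0,0]
    - [0,0,0]
    - [0,0,0]
  delta_pos:
    - [0,0,0.1]
    - [0,0,0.1]
    - [0,0,0]
  gripper: [3,3,3]

```text
time_s: 9.95
tool_pos: [0.6245, 0.1991, 0.0686]
tool_rot: [179.9, 0.1, 96.5]
force: [-7.1, -3.2, 20.6]
grip_width: 0.0349
grasp_force: 55.2
```

Request:
drive_tool:
  angular:
    - [0,0,0]
    - [0,0,0]
    - [0,0,0]
  delta_pos:
    - [0,0,0.2]
    - [0,0,0]
    - [0,0,0]
  gripper: [3,3,3]

```text
time_s: 10.25
tool_pos: [0.6245, 0.199, 0.0685]
tool_rot: [179.9, 0.2, 96.5]
force: [-12.4, -5.8, 30.2]
grip_width: 0.035
grasp_force: 55.2
```

```bash
python3 - <<'E'
from h import *
t=eyes.read_camera("top");s=eyes.read_camera("side"); o=telemetry.get_obs(); print(o["tool_pos"],o["force"])
E
```

```text
[0.6244474  0.19902323 0.06843463] [-12.1372087   -6.01718851  30.34166503]
```

Hard stop at z=0.0685, which is the predicted seated height. I'll relieve the push, open, and rise straight up.

Request:
drive_tool:
  angular:
    - [0,0,0]
    - [0,0,0]
    - [0,0,0]
    - [0,0,0]
    - [0,0,0]
    - [0,0,0]
    - [0,0,0]
    - [0,0,0]
    - [0,0,0]
    - [0,0,0]
  delta_pos:
    - [0,0,-0.3]
    - [0,0,0]
    - [0,0,0]
    - [0,0,0]
    - [0,0,0]
    - [0,0,-1]
    - [0,0,-3]
    - [0,0,-4]
    - [0,0,-4]
    - [0,0,0]
  gripper: [3,8.7,8.7,8.7,8.7,8.7,8.7,8.7,8.7,8.7]

```text
time_s: 11.35
tool_pos: [0.6264, 0.2008, 0.1919]
tool_rot: [179.5, -0.1, 96.5]
force: [1.2, 0.3, 0.6]
grip_width: 0.0863
grasp_force: 0.0
```

```bash
python3 - <<'E'
from h import *
w=eyes.read_camera("wrist");s=eyes.read_camera("side");o=telemetry.get_obs();print(o["tool_pos"],o["grip_width"],o["force"])
a=w["pixels"][60:260,140:440]; b=s["pixels"][150:270,170:330]
save("fin.png",np.vstack([cv2.resize(a,(450,300)),cv2.resize(b,(450,300))]))
top=proj(w,(.6238,.1982,.076),True);print("pred collar top",top, "flange top",proj(w,(.6238,.1982,.052),True))
for d in models.cut_out(w,"bush_mid"): print(d["p"],d["centre"])
E
```

```text
[0.62420053 0.19900803 0.18639365] 0.08664087557819122 [-0.30662384 -0.5472102  -0.20167966]
pred collar top [245.00967514 195.79609148] flange top [245.10399204 189.49307165]
0.95 [246.2, 186.4]
```

View pics/fin.png

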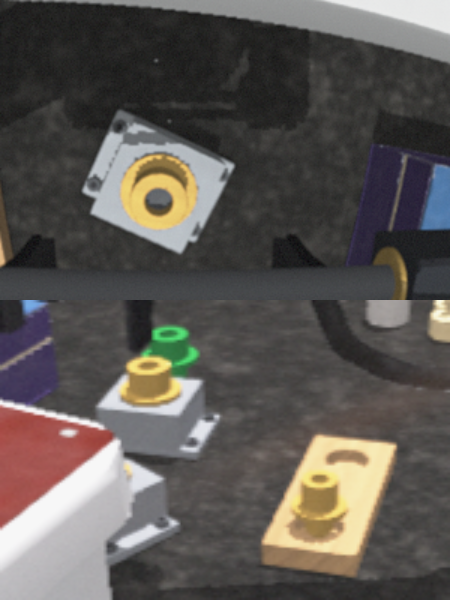

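The wrist view shows the bush upright and centred in the housing with its flange on the top face. The side view shows the thin bush still in its socket, and the gripper is clear of everything.

```bash
python3 -c "
from cell import env
print(env.sign_off())"
```

```text
the job is handed in; nothing more can be done
None
```

The larger bush is pressed fully into the empty bore, stopping hard at the predicted flush height. The thinner bush is still in its socket, the gripper is clear, and the job was handed in at about 11.5 s; the sign-off returned no verdict.

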